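# Release the key left latched on the bench switch console

## Robot

A 7-joint arm with a two-finger parallel gripper is mounted at the origin on the work surface. World frame = base frame: x ahead of the robot, y to its left, z up, the work surface at z = 0. Lengths are in m, angles in rad, forces in N, time in s.
With the tool pointing down it reaches from about 0.35 to 0.775 m from the base axis. Payload 3.1 kg.
Tool frame: the origin (TCP) lies at the very end of the fingers, on their centre line; the grasp point (between the pads) lies 19 mm behind it; z points along the fingers, y is the line along which they close (so a half turn about z gives the same grasp; the last joint's range is limited). The gripper opens to 85 mm and grips with 20 to 120 N. Pads are 22 mm wide; open, the fingers measure 114 mm over their backs; the gripper's body (76 mm by 85 mm) begins 54 mm behind the grasp point. The pads swing forward as they close: fully open they stand 13 mm farther back than shut.
Start: joints at [-1.161, 0.311, 0.014, 1.512, -0.004, 1.319, -0.027], TCP at [0.24, 0.495, 0.231] pointing down, gripper open.
Joint ranges: [-2.7, 2.7], [-0.3, 1.91], [-1.27, 1.3], [0.12, 2.57], [-1.44, 4.58], [0.2, 2.03], [-3.05, 3.05]. Speed limits (rad/s): [2.79, 2.79, 3.14, 3.14, 3.14, 3.14, 3.14].

## Interface

Orientations are given as a 3x3 rotation matrix whose columns are the frame's x, y, z axes.
In Python, from cell import ctrl gives the robot as it stands.
- The arm moves only by the shell command python3 -m handwheel 'ROWS' [FORCE]. ROWS is text: rows parted by semicolons, each of 7 numbers parted by spaces: the opening, from 0 (shut) to 1 (fully open), then the shift along the tool's x, y, z in cm, then the turn, a rotation vector about the tool's x, y, z in degrees. A call has 1 to 20 rows; each row is the pose to reach, as a shift and turn from the pose commanded when the call began, along the tool's axes at that moment; what a row does not reach only later rows make up. A row lasts 1/8 s, in which the tool goes at most 62.5 mm and 10.7 degrees, less where a joint would pass 70% of its speed; a pose out of reach is approached as far as the arm can. A call with a gripper value outside its range is refused whole. The fingers move at their own pace and stop on an object; FORCE is the grip in N (left out, the last holds). Time passes only in rows, so rows that repeat a pose let the fingers close. It gives the time, the measured TCP pose, the force, the opening and the grip force at its end, in the units of the state.
- ctrl.get_obs(): the state, without advancing time (a new reading comes with each control period).
- ctrl.camera(name): name is "side" or "top"; returns the picture (400x640x3 uint8, red, green, blue); there is no depth.
- ctrl.get_calibration(name): a dict with "camera_matrix" (3x3 intrinsics, pixels), "k1" (the pictures are not rectified: a ray, as slopes to the right and down, at radius r is drawn at 1 + k1 r^2 times it, then the intrinsics apply), "camera_from_world" (4x4, takes a point from world to camera coordinates). Camera axes: x right, y down, z forward; pixel columns grow to the right and rows downward; lengths in m; the calibration is good to about 2 mm. A picture is of the moment at which its call begins. get_calibration takes no time and is no camera call.
- ctrl.sign_off(): hands the job in; it is judged then, once.
Trained networks look in the newest picture that a camera, given by its name, has taken for a name from the list of things; names that differ only in an ending like _2 or _b are one class to them, and where a whole thing is asked for, a point or a joint stands for the part that bears it (a point fixed in the world has none). Each returns a list of dicts, best first, with "p" (0 to 1); they miss things now and then, are a little off and sometimes report something else, mostly with a low value. They report only what shows in the picture. A call takes as long as a camera call.
- ctrl.regions_of(target, camera): "mask" (400x640 bool, what is visible of it) and "uv" ([column, row] in pixels, amid what is visible of it).
The state is a dict: "time": time; "qpos": joint angles; "dq": joint speeds; "joint_torque": joint torques, N m; "position": TCP position; "eef_rot": TCP orientation; "wrist_force": force on the tool from outside, world axes, zero at the start; "wrist_torque": the same for the moment, N m; "gripper_width": opening from 0.0 (shut) to 1.0 (fully open); "gripper_force": force on a finger pad.
Only numpy, scipy, OpenCV 4.12 (cv2) and the standard library are available. Lean on these libraries where they do the work, as an engineer would, in place of code of your own. Each camera call takes 0.05 s, during which the arm holds its last target. There are 200 camera calls.

## Task

One of the four identical keys on the bench's switch console has been left latched down. A light tap with a fingertip tells it from the others: it sits a little lower and feels firm. Find it and press it so that it releases and springs back up level with the others. Do not push in any key that is already up (a light tap on it is fine), never push hard enough to do damage, and leave the loose things on the bench and console where they are, picking nothing up.

Things in the scene. Friction and masses are not known exactly. Their poses are not given: they have to be found in the camera images.
- console: low grey switch console fixed to the bench, 120 mm (its x) x 300 mm (its y) x 45 mm high; origin at the centre of its underside. Four identical black keys in a row at x = 0, y = +75, +25, -25, -75 mm; caps 28 mm (x) x 32 mm (y), moving straight down, 8 mm travel. Top of a key that is up: 57 mm above the origin. One key, another each time, is latched down, its top 3 mm lower.
- key_a_top (a point): centre of the top face of the leftmost (+y end) key seen from the robot; moves with the key; z up. 12 mm above the console top when up, 9 mm when latched. Any of the four keys, while up, gives softly: it starts at 1.5 N, then sinks about 0.8 mm per further newton (2 mm at 4 N). It counts as wrongly pushed in once it is down by more than 6.5 mm.
- key_b_top (a point): centre of the top face of the second from the left key seen from the robot; moves with the key; z up. 12 mm above the console top when up, 9 mm when latched. Whichever key is latched feels firm: under 4 N it hardly moves. Pressed on (about 8 to 12 N, 2 to 3 mm below its latched height) the latch lets go, and it springs up when the finger leaves.
- key_c_top (a point): centre of the top face of the third from the left key seen from the robot; moves with the key; z up. 12 mm above the console top when up, 9 mm when latched. Pressing the latched key right to the bottom of its travel (top 4 mm above the console) is fine.
- key_d_top (a point): centre of the top face of the rightmost (-y end) key seen from the robot; moves with the key; z up. 12 mm above the console top when up, 9 mm when latched. Same feel as the other keys.
- standoff: loose brass standoff, upright cylinder 18 mm across, 22 mm high, standing on the console's top at one end of the row, 50 mm or more from the nearest key's centre; origin at the centre of its underside
- spool: loose aluminium wire spool standing on the bench in front of the console, 52 mm across, 40 mm high; origin at the centre of its underside
- screwdriver: loose screwdriver lying on the bench in front of the console, about 200 mm long along its x axis and up to 30 mm high
- plywood: loose plywood practice piece lying on the bench by the right end of the console, 100 x 75 x 14 mm; origin at the centre of its underside
- pot: loose clear plastic pot with brushes, 72 mm across, 85 mm high with brush handles up to 180 mm above the bench, by the left end of the console, its centre at least 70 mm from the console's end; origin at the centre of its underside
- glue: loose white glue bottle standing behind the console (far side from the robot), 42 mm across, 100 mm high; origin at the centre of its underside
- tape: loose roll of tape (ring) lying behind the console, 84 mm across, 24 mm high; origin at the centre of its underside

How it is judged:
By the outcome, as a careful person would: the job done as asked, in the order asked, and still so for the second after the job is handed in, with the robot touching nothing.
It also fails if it takes over 50 s, if anything falls off the work surface, if the arm or the gripper's body presses on something with over 40 N, if the wrist force passes 120 N, or if a joint passes its speed limit or range.

## Working session

There is one attempt and no reset: what is moved stays moved. The work goes in short steps, Python scripts to look and compute and a shell command to move; the robot and the scene stay as the last step left them, time stands still between calls to the robot, and variables do not carry over. Pictures are saved under pics/ and viewed, at most 10 in all, crops included, and the job is handed in when it is done.

```bash
mkdir -p pics
cat > h.py <<'E'
import numpy as np,cv2
from cell import ctrl
def ray(cam,uv):
    c=ctrl.get_calibration(cam);K=np.array(c["camera_matrix"]);T=np.array(c["camera_from_world"])
    d=cv2.undistortPoints(np.array([[uv]],float),K,np.array([c["k1"],0,0,0.]))[0,0]
    # exact model: drawn = s*(1+k1 r^2)
    R=T[:3,:3];o=-R.T@T[:3,3];return o,R.T@np.array([d[0],d[1],1])
def atz(cam,uv,z):
    o,v=ray(cam,uv);return o+v*(z-o[2])/v[2]
E
python3 - <<'E'
from h import *
for c in("top","side"):
    cv2.imwrite(f"pics/{c}0.png",ctrl.camera(c)[:,:,::-1])
    for n in("key_a_top","console","standoff","pot","glue"):
        for r in ctrl.regions_of(n,c)[:5]:
            print(c,n,round(r["p"],2),np.round(r["uv"]),r["mask"].sum(),atz(c,r["uv"],.055 if 'key' in n else .045).round(4))
o=ctrl.get_obs();print(o["time"],o["position"],o["eef_rot"],o["wrist_force"],o["gripper_width"])
E
```

```text
top key_a_top 0.61 [305. 197.] 120 [0.5608 0.1031 0.055 ]
top standoff 0.45 [284. 185.] 45 [0.5929 0.1522 0.045 ]
top pot 0.6 [240. 206.] 865 [0.5435 0.2571 0.045 ]
top glue 0.85 [312. 150.] 297 [0.6749 0.0852 0.045 ]
top glue 0.62 [335. 195.] 170 [0.567  0.0329 0.045 ]
side key_a_top 0.52 [315. 186.] 141 [0.5647 0.0849 0.055 ]
side console 0.91 [348. 215.] 7273 [ 0.5461 -0.0268  0.045 ]
side standoff 0.45 [305. 174.] 83 [0.6007 0.1532 0.045 ]
side pot 0.81 [258. 161.] 1600 [0.5669 0.2845 0.045 ]
side pot 0.37 [352. 174.] 588 [0.6756 0.0768 0.045 ]
side glue 0.58 [354. 173.] 590 [0.685  0.0777 0.045 ]
0.6 [0.24010387 0.49484205 0.23130379] [[-8.99686501e-01  4.36536592e-01  5.53624075e-05]
 [ 4.36536594e-01  8.99686502e-01  2.29016285e-05]
 [-3.98114119e-05  4.47720028e-05 -9.99999998e-01]] [-0.01636005 -0.0511848   0.12835993] 0.9997366110271525
```

Run:
```python
import cv2
a=cv2.imread("pics/top0.png")[120:280,200:460];b=cv2.imread("pics/side0.png")[130:290,220:480]
cv2.imwrite("pics/t.png",cv2.resize(a,None,fx=3,fy=3,interpolation=2));cv2.imwrite("pics/s.png",cv2.resize(b,None,fx=3,fy=3,interpolation=2))
```

```text
(no output)
```

View pics/t.png

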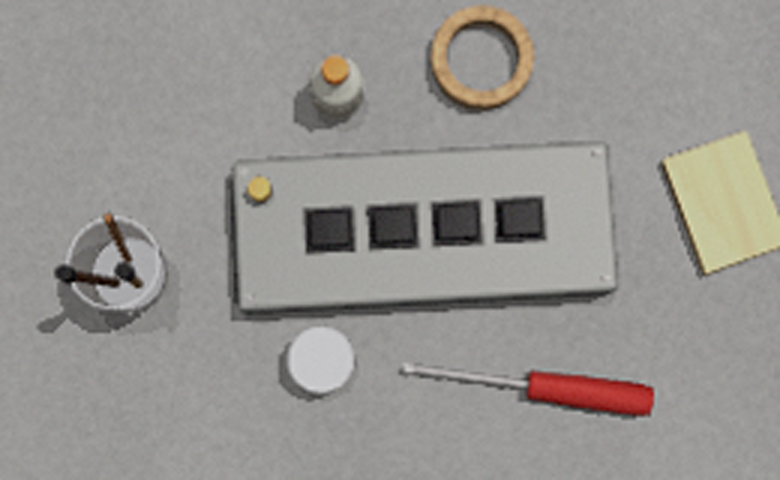

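View pics/s.png

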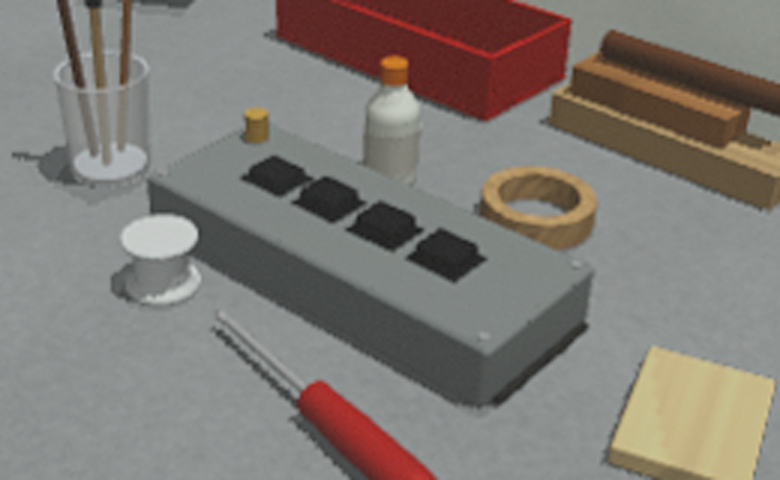

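The pictures show four black keys at top-view crop (330,229), (393,226), (457,222) and (520,218). The standoff is at (259,188), the left end. I'll work out the key positions and the moves from there.

```bash
cat >> h.py <<'E'
def keys():
    f=lambda p:(200+(p[0]-1)/3,120+(p[1]-1)/3)
    ks=np.array([atz("top",f(p),.056) for p in[(330,229),(393,226),(457,222),(520,218)]])
    cs=np.array([atz("top",f(p),.045) for p in[(236,163),(606,147),(615,289),(243,307)]])
    return ks,cs
E
python3 - <<'E'
from h import *
ks,cs=keys();print(ks.round(4),cs.round(4),cs.mean(0))
y=ks[0]-ks[3];print(np.linalg.norm(y), np.linalg.norm(cs[0]-cs[1]),np.linalg.norm(cs[0]-cs[3]))
for v in(y,cs[0]-cs[1],cs[3]-cs[2]):print(np.degrees(np.arctan2(-v[0],v[1])))
f=lambda p:(220+(p[0]-1)/3,130+(p[1]-1)/3)
print(np.array([atz("side",f(p),.056) for p in[(275,172),(331,196),(386,222),(447,250)]]).round(4))
o=ctrl.get_obs();R=o["eef_rot"];ty=R[:,1];print("tool yaw",np.degrees(np.arctan2(-ty[0],ty[1])))
print((R.T@(ks-o["position"]).T).T*100)
E
```

```text
[[ 0.5636  0.0915  0.056 ]
 [ 0.5652  0.0425  0.056 ]
 [ 0.5676 -0.0074  0.056 ]
 [ 0.57   -0.0566  0.056 ]] [[ 0.6187  0.1653  0.045 ]
 [ 0.6274 -0.128   0.045 ]
 [ 0.5143 -0.131   0.045 ]
 [ 0.5046  0.1603  0.045 ]] [0.56627712 0.01664938 0.045     ]
0.14826752043790506 0.29337920870092454 0.11419178546440102
2.5050540076517067
1.7046177911273226
1.9081008849380023
[[ 0.5571  0.0871  0.056 ]
 [ 0.5613  0.0366  0.056 ]
 [ 0.563  -0.0116  0.056 ]
 [ 0.5654 -0.0607  0.056 ]]
tool yaw -25.88311004113183
[[-46.7085435  -22.17031068  17.5312464 ]
 [-48.99524869 -26.50895983  17.53114318]
 [-51.38952762 -30.89076857  17.53104232]
 [-53.75781135 -35.21409843  17.53094304]]
```

```bash
python3 -m handwheel '0 -46.6 -22.4 0 0 0 -28; 0 -46.6 -22.4 0 0 0 -28; 0 -46.6 -22.4 0 0 0 -28; 0 -46.6 -22.4 0 0 0 -28; 0 -46.6 -22.4 0 0 0 -28; 0 -46.6 -22.4 0 0 0 -28; 0 -46.6 -22.4 0 0 0 -28; 0 -46.6 -22.4 0 0 0 -28; 0 -46.6 -22.4 0 0 0 -28; 0 -46.6 -22.4 0 0 0 -28; 0 -46.6 -22.4 0 0 0 -28; 0 -46.6 -22.4 6 0 0 -28; 0 -46.6 -22.4 12 0 0 -28; 0 -46.6 -22.4 14 0 0 -28; 0 -46.6 -22.4 14 0 0 -28; 0 -46.6 -22.4 14 0 0 -28'
python3 - <<'E'
from h import *
o=ctrl.get_obs();print(o["time"],o["position"],o["eef_rot"].round(3),o["wrist_force"],o["gripper_width"])
for c in("top","side"):
    a=ctrl.camera(c)[:,:,::-1]
    a=a[130:250,240:420] if c=="top" else a[110:230,270:450]
    cv2.imwrite(f"pics/{c}1.png",a)
cv2.imwrite("pics/m1.png",cv2.resize(np.hstack([cv2.imread("pics/top1.png"),cv2.imread("pics/side1.png")]),(800,267),interpolation=2))
E
```

```text
time: 2.6
position: [0.5625, 0.0915, 0.0929]
eef_rot: [[-0.999, -0.039, 0.003], [-0.039, 0.999, 0.001], [-0.003, 0.001, -1.0]]
wrist_force: [0.4, 0.3, 0.7]
gripper_width: -0.001
gripper_force: 0.0
2.6 [0.56245805 0.09146668 0.09291774] [[-0.999 -0.039  0.003]
 [-0.039  0.999  0.001]
 [-0.003  0.001 -1.   ]] [0.37519857 0.27728867 0.65574568] -0.0010226948260618032
```

View pics/m1.png

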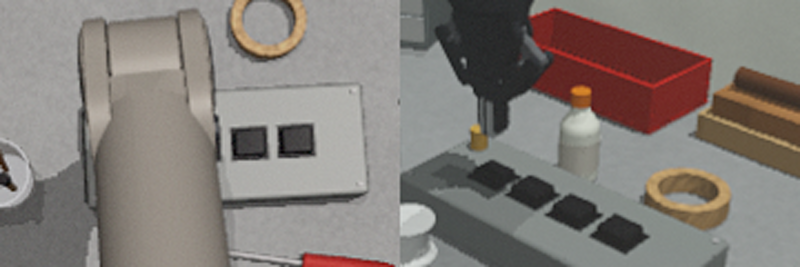

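The side view puts the fingertip above key A, at about (492,130) with the key at (493,175). I'll tap it gently.

```bash
python3 -m handwheel '0 0 0 1.5 0 0 0; 0 0 0 3 0 0 0; 0 0 0 3 0 0 0;0 0 0 3 0 0 0'; python3 -m handwheel '0 0 0 0.2 0 0 0;0 0 0 0.3 0 0 0;0 0 0 0.4 0 0 0;0 0 0 0.4 0 0 0;0 0 0 0.4 0 0 0'
```

```text
time: 3.2
position: [0.5615, 0.0898, 0.061]
eef_rot: [[-0.999, -0.037, -0.0], [-0.037, 0.999, -0.0], [0.0, -0.0, -1.0]]
wrist_force: [0.1, 1.1, -0.4]
gripper_width: 0.003
gripper_force: 0.0
time: 3.82
position: [0.5616, 0.0899, 0.0574]
eef_rot: [[-0.999, -0.037, 0.0], [-0.037, 0.999, 0.0], [-0.0, 0.0, -1.0]]
wrist_force: [-0.5, -0.4, 0.4]
gripper_width: 0.0
gripper_force: 0.0
```

```bash
python3 -m handwheel '0 0 0 0.1 0 0 0;0 0 0 0.2 0 0 0;0 0 0 0.2 0 0 0;0 0 0 0.2 0 0 0;0 0 0 0.2 0 0 0'
```

```text
time: 4.45
position: [0.5616, 0.0899, 0.0553]
eef_rot: [[-0.999, -0.037, 0.0], [-0.037, 0.999, 0.0], [-0.0, 0.0, -1.0]]
wrist_force: [-0.0, 1.3, 0.1]
gripper_width: 0.001
gripper_force: 0.0
```

```bash
python3 -m handwheel '0 0 0 0.1 0 0 0;0 0 0 0.15 0 0 0;0 0 0 0.15 0 0 0;0 0 0 0.15 0 0 0'
```

```text
time: 4.95
position: [0.5617, 0.0899, 0.0542]
eef_rot: [[-0.999, -0.037, 0.0], [-0.037, 0.999, 0.0], [-0.0, 0.0, -1.0]]
wrist_force: [-2.0, 0.6, 5.1]
gripper_width: -0.004
gripper_force: 2.3
```

```bash
python3 -m handwheel '0 0 0 -1.2 0 0 0;0 0 0 -1.2 0 0 0;0 0 -2.5 -1.2 0 0 0;0 0 -5 -1.2 0 0 0;0 0 -5 -1.2 0 0 0;0 0 -5 -0.6 0 0 0;0 0 -5 -0.3 0 0 0;0 0 -5 -0.15 0 0 0;0 0 -5 -0.15 0 0 0;0 0 -5 -0.15 0 0 0'
```

```text
time: 6.2
position: [0.5637, 0.041, 0.0557]
eef_rot: [[-0.999, -0.038, 0.001], [-0.038, 0.999, 0.001], [-0.001, 0.001, -1.0]]
wrist_force: [-0.6, 1.5, 2.6]
gripper_width: 0.001
gripper_force: 1.6
```

B gives softly at the up height, while A is firm and lower, so A is the latched key. I'll press A.

```bash
python3 -m handwheel '0 0 0 -1.2 0 0 0;0 0 0 -1.2 0 0 0;0 0 2.5 -1.2 0 0 0;0 0 5 -1.2 0 0 0;0 0 5 -1.2 0 0 0;0 0 5 -0.4 0 0 0;0 0 5 0 0 0 0;0 0 5 0.15 0 0 0;0 0 5 0.25 0 0 0;0 0 5 0.35 0 0 0;0 0 5 0.45 0 0 0;0 0 5 0.5 0 0 0;0 0 5 0.5 0 0 0;0 0 5 0.5 0 0 0'
```

```text
time: 7.95
position: [0.5612, 0.0876, 0.0515]
eef_rot: [[-0.999, -0.035, -0.001], [-0.035, 0.999, -0.002], [0.001, -0.002, -1.0]]
wrist_force: [-3.6, -2.2, 10.1]
gripper_width: 0.002
gripper_force: 4.3
```

```bash
python3 -m handwheel '0 0 0 0.1 0 0 0;0 0 0 0.15 0 0 0;0 0 0 0.15 0 0 0'; python3 -m handwheel '0 0 0 -0.5 0 0 0;0 0 0 -1.2 0 0 0;0 0 0 -1.5 0 0 0;0 0 0 -1.5 0 0 0;0 0 0 -1.0 0 0 0;0 0 0 -0.75 0 0 0;0 0 0 -0.67 0 0 0;0 0 0 -0.67 0 0 0;0 0 0 -0.67 0 0 0'
```

```text
time: 8.32
position: [0.5612, 0.0876, 0.0503]
eef_rot: [[-0.999, -0.035, -0.001], [-0.035, 0.999, -0.002], [0.001, -0.002, -1.0]]
wrist_force: [-5.0, -2.8, 10.0]
gripper_width: 0.003
gripper_force: 5.0
time: 9.45
position: [0.5613, 0.09, 0.0556]
eef_rot: [[-0.999, -0.037, -0.001], [-0.037, 0.999, 0.0], [0.001, 0.0, -1.0]]
wrist_force: [-1.7, 1.8, 3.6]
gripper_width: 0.003
gripper_force: 1.6
```

A now gives softly at 0.0556 with about 3 N, as B did, so it has released. I'll lift clear and take a final look.

```bash
python3 -m handwheel '0 0 0 -2 0 0 0;0 0 0 -6 0 0 0;0 0 0 -12 0 0 0;0 0 0 -16 0 0 0;0 0 0 -16 0 0 0;0 0 0 -16 0 0 0'
python3 - <<'E'
from h import *
a=ctrl.camera("side")[:,:,::-1][130:290,220:480];cv2.imwrite("pics/s2.png",cv2.resize(a,None,fx=3,fy=3,interpolation=2))
E
```

```text
time: 10.2
position: [0.5611, 0.0897, 0.2145]
eef_rot: [[-0.999, -0.037, -0.001], [-0.037, 0.999, -0.0], [0.001, -0.0, -1.0]]
wrist_force: [-0.0, 0.9, -0.1]
gripper_width: -0.002
gripper_force: 0.0
```

View pics/s2.png

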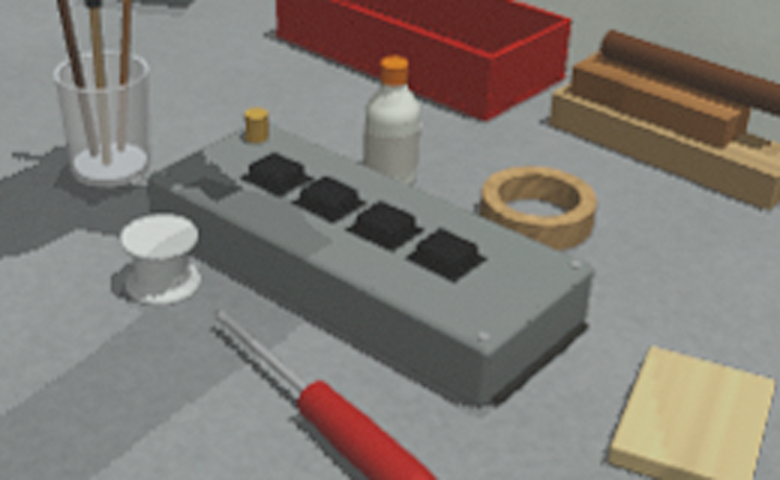

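The loose things are where they were, and key A at (275,172) now stands up like the other three.

```bash
python3 -c "from cell import ctrl;print(ctrl.sign_off())"
```

```text
the job is handed in; nothing more can be done
None
```

The latched key was the leftmost (key A): I pressed it at about 10 N until it released, a light re-tap found it up and soft like its neighbour, nothing else moved, and the job is handed in at about 10 s.

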